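# Set out the gas-line repair kit

## Task

Set out the kit for the gas-line repair: stack the spares with the yellow carton centred and square on the blue-and-white carton and the black relay block centred on the yellow carton, each laid lengthwise along the carton under it so that nothing overhangs. Put the brass nut flat on the desk midway between the steel flange and the tube tee, in line with both, and stand the black-capped vial upright straight in front of the middle of the blue-and-white carton's long side that faces the robot, about 40 mm clear of it. Leave the blue-and-white carton, the flange, the tee, the white-capped vial, the timer and the syringe where they are.

Things in the scene. Friction and masses are not known exactly. Their poses are not given: they have to be found in the camera images.
- carton_yellow: small yellow carton, 50 (x) x 78 (y) x 26 (z) mm, loose on the desk, 50 g; to be moved onto the blue-and-white carton. Origin at the centre of its underside. Its z points up.
- relay_block: small black relay block with a white end, 53 (x) x 30 (y) x 19 (z) mm, loose, 50 g; to be moved onto the yellow carton. Long side along its x. Origin at the centre of its underside. Its z points up.
- nut_a: pale brass hexagon nut lying flat, 18 mm across flats (flats face its +x and -x, and every 60 degrees on), 21 mm across corners, 12 mm high, loose, 30 g; to be moved between flange and tee. Origin at the centre of its underside. Its z points up.
- vial_black: upright glass vial with a black screw cap, 23 mm diameter, 51 mm high, loose, 18 g; to be moved in front of the blue-and-white carton. Origin at the centre of its base. Its z points up.
- carton_blue: blue-and-white carton, 75 (x) x 112 (y) x 37 (z) mm, loose on the desk, 120 g; base of the stack, not to be moved. It lies within about 0.3 rad of square to the robot; its -x long side faces the robot. Origin at the centre of its underside. Its z points up.
- steel_flange: grey steel flange, round, 70 mm diameter plate 12 mm thick with a 40 mm hub, 28 mm high in all, lying on the desk, not to be moved. Origin at the centre of its underside; its x axis lies along the line to the tee, pointing to the tee or straight away from it.
- tube_tee: grey tube tee fitting, 34 (x) x 56 (y) x 16 (z) mm, lying on the desk about 135 mm from the flange, centre to centre, not to be moved. Origin at the centre of its underside.
- vial_white: upright glass vial with a white cap, 23 mm diameter, 51 mm high; bystander, loose, leave it. Origin at the centre of its base.
- lab_timer: white digital timer with a red and a green button, 68 x 62 x 18 mm; bystander, leave it. Origin at the centre of its underside.
- syringe: clear syringe lying on the desk, 30 (x) x 136 (y) x 23 (z) mm; bystander, leave it. Origin at the centre of its underside.
There are look-alikes about, which are no part of the job. What is shaped like the vial_black but orange is not meant.

How it is judged (in metres and radians):
At the end, for the whole second after the job is handed in: Yellow centred on blue within 11 x 13 mm and 0.17 rad; relay on yellow within 10 x 13 mm and 0.2 rad; nut on the desk within 15 mm of midway and of the flange-tee line; black-capped vial upright, axis 74-108 mm before blue's centre, within 15 mm sideways; all level within 0.1 rad, at rest (x of carton_yellow in the frame of carton_blue between -0.011 and 0.011 m and y of carton_yellow in the frame of carton_blue between -0.013 and 0.013 m and z of carton_yellow in the frame of carton_blue between 0.032 and 0.042 m and angle between the y axis of carton_yellow and the y axis of carton_blue, either way round below 0.17 rad and x of relay_block in the frame of carton_yellow between -0.01 and 0.01 m and y of relay_block in the frame of carton_yellow between -0.013 and 0.013 m and z of relay_block in the frame of carton_yellow between 0.021 and 0.031 m and angle between the x axis of relay_block and the y axis of carton_yellow, either way round below 0.2 rad and (x of nut_a in the frame of steel_flange between 0.053 and 0.083 m or x of nut_a in the frame of steel_flange between -0.083 and -0.053 m) and y of nut_a in the frame of steel_flange between -0.015 and 0.015 m and height (world z) of nut_a between -0.004 and 0.004 m and horizontal distance between nut_a and tube_tee below 0.09 m and x of vial_black in the frame of carton_blue between -0.108 and -0.074 m and y of vial_black in the frame of carton_blue between -0.015 and 0.015 m and height (world z) of vial_black between -0.004 and 0.004 m and angle between each of carton_yellow, relay_block, nut_a, vial_black's own z axis and vertical below 0.1 rad and linear speed of each of carton_yellow, relay_block, nut_a, vial_black below 0.02 m/s and angular speed of each of carton_yellow, relay_block, nut_a, vial_black below 0.2 rad/s); the robot touches nothing.
It fails at once if the blue-and-white carton is shifted by more than 20 mm (distance of carton_blue from where it was at the start of the episode above 0.02 m).
It fails at once if the flange or the tee is shifted by more than 10 mm (distance of any of steel_flange, tube_tee from where it was at the start of the episode above 0.01 m).
It fails at once if the white-capped vial is shifted by more than 20 mm or tipped (distance of vial_white from where it was at the start of the episode above 0.02 m or angle between vial_white's own z axis and vertical above 0.35 rad).
It fails at once if the timer or the syringe is shifted by more than 20 mm (distance of any of lab_timer, syringe from where it was at the start of the episode above 0.02 m).
It also fails if it takes over 96 s, if anything falls off the work surface, if the arm or the gripper's body presses on something with over 40 N, if the wrist force passes 120 N, or if a joint passes its speed limit or range.

## Robot

A 6-joint arm with a two-finger parallel gripper is mounted at the origin on a cart in front of the work surface, level with it; the furniture and walls round the work are solid. World frame = base frame: x ahead of the robot, y to its left, z up, the work surface at z = 0. Lengths are in mm, angles in rad, forces in N, time in s.
With the tool pointing down it reaches from about 300 to 775 mm from the base axis. Payload 14.6 kg.
Tool frame: the origin (TCP) lies between the finger pads; the fingertips stand ahead of it and the grasp point (between the pads) lies 11 mm behind it (manip.finger_overhang is the z of the fingertips in the tool frame, in mm); z points along the fingers, y is the line along which they close (so a half turn about z gives the same grasp; the last joint's range is limited). The gripper opens to 94 mm and grips with 3 to 60 N. Pads are 16 mm wide; open, the fingers measure 119 mm over their backs; the gripper's body (75 mm by 177 mm) begins 78 mm behind the grasp point.
Start: joints at [1.138, 0.3, 1.521, -0, 1.321, -0.067], TCP at [196.73, 513.602, 213.446] pointing down, gripper open.
Joint ranges: [-3.03, 3.03], [-0.79, 2.21], [0.23, 2.52], [-1.04, 4.18], [0, 3.07], [-2.55, 2.55]. Speed limits (rad/s): [2.22, 2.22, 2.57, 3.14, 3.14, 3.14].

## Interface

Orientations are given as [roll, pitch, yaw] about the fixed x, y, z axes, in that order (R = Rz(yaw) Ry(pitch) Rx(roll)).
In Python, from cell import manip gives the robot as it stands.
- The arm moves only by the tool jog_arm, never from a script. Its argument "series" is a list of rows, each a list of 7 numbers: the shift along the world's x, y, z as a fraction of full scale, then the turn, a rotation vector about the world's x, y, z as a fraction of full scale, then the closure, from 0 (fully open) to 1 (shut). In form: [[dx, dy, dz, wx, wy, wz, fingers], ...]. A call has 1 to 8 rows; each row is the pose to reach, as a shift and turn from the pose commanded when the call began; what a row does not reach only later rows make up. Full scale, the value 1, is 120 mm for a shift and 90 degrees for a turn. A row lasts 1/12 s, in which the tool goes at most 41.7 mm and 7.16 degrees, less where a joint would pass 70% of its speed; a pose out of reach is approached as far as the arm can. A call with a number of a shift or a turn outside -1 to 1 is refused whole. A call with a gripper value outside its range is refused whole. The fingers move at their own pace and stop on an object; "grip_force" is the grip in N (left out, the last holds). Time passes only in rows, so rows that repeat a pose let the fingers close. It gives the time, the measured TCP pose, the force, the opening and the grip force at its end, in the units of the state.
- manip.read_state(): the state, without advancing time (a new reading comes with each control period).
- manip.camera(name): name is "scene" or "top"; returns a dict with "frame" (384x512x3 uint8, red, green, blue), "vfov" (degrees; the focal length in pixels is half the picture's height over the tangent of half this angle, whatever the lens; pixels are square), "cx", "cy" (the principal point, pixels), "R" (3x3) and "t" (3): a world point X has camera coordinates R X + t. Camera axes: x right, y down, z forward; pixel columns grow to the right and rows downward; lengths in mm; the calibration is good to about 2 mm. A picture is of the moment at which its call begins. There is no depth.
- manip.sign_off(): hands the job in; it is judged then, once.
The state is a dict: "clock": time; "joints": joint angles; "qd": joint speeds; "effort": joint torques, N m; "eef_pos": TCP position; "eef_rot": TCP orientation; "wrist_force": force on the tool from outside, world axes, zero at the start; "moment": the same for the moment, N m; "finger_gap": finger opening in mm; "finger_force": force on a finger pad.
Only numpy, scipy, OpenCV 4.12 (cv2) and the standard library are available. Lean on these libraries where they do the work, as an engineer would, in place of code of your own. Each camera call takes 0.05 s, during which the arm holds its last target. There are 200 camera calls.

## Working session

There is one attempt and no reset: what is moved stays moved. The work goes in short steps, Python scripts to look and compute and a tool call to move; the robot and the scene stay as the last step left them, time stands still between calls to the robot, and variables do not carry over. Pictures are saved under pics/ and viewed, at most 14 in all, crops included, and the job is handed in when it is done.

Besides the shell and the picture viewer there is one more tool, called after "Request:" in YAML: its name, and indented under it one key for each argument. jog_arm: Moves the arm, as the interface text tells. Its arguments: {"type":"object","properties":{"series":{"type":"array"},"grip_force":{"type":"number"}},"required":["series"]}

```bash
ls; mkdir -p pics
python3 - <<'E'
from cell import manip
import cv2,numpy as np
for n in("scene","top"):
    c=manip.camera(n);np.savez(n+"0.npz",**c)
    cv2.imwrite(f"pics/{n}0.png",cv2.resize(c["frame"][:,:,::-1],(800,600),interpolation=cv2.INTER_CUBIC))
    print(n,c["vfov"],c["cx"],c["cy"],np.round(c["R"],3).tolist(),np.round(c["t"],1), np.round(-np.array(c["R"]).T@c["t"],0))
print(manip.read_state(),manip.finger_overhang)
E
```

```text
pics
scene 48.36201756438282 260.15562690368705 199.46625031100663 [[0.703, -0.711, 0.023], [-0.365, -0.388, -0.846], [0.61, 0.587, -0.532]] [-195.1  326.4  456.2] [ -22. -280.  523.]
top 48.15327048654689 250.6612772617734 194.4991799389458 [[-0.008, -1.0, -0.021], [-0.99, 0.011, -0.141], [0.142, 0.019, -0.99]] [ 282.9  528.6 1117. ] [ 367.  255. 1186.]
{'clock': 0.1, 'joints': array([ 1.13843249e+00,  3.00409779e-01,  1.52152349e+00,  1.67876570e-06,
        1.32073394e+00, -6.66176199e-02]), 'qd': array([ 0.00049351, -0.00033833, -0.00330121, -0.00049242,  0.0016554 ,
       -0.00024827]), 'effort': array([ 1.71833359e-03, -5.32636464e+01, -3.53284943e+01,  7.09885382e-02,
        2.35580618e-02, -4.94346614e-05]), 'eef_pos': array([196.61666587, 513.40001599, 212.94433319]), 'eef_rot': array([-3.14052059e+00, -7.31538655e-05,  2.77584598e+00]), 'wrist_force': array([-0.8627911 ,  0.19572889, -0.71569861]), 'moment': array([ 0.00602753,  0.02114601, -0.04100356]), 'finger_force': 0.0, 'finger_gap': 94.54592723512083} 8.0
```

View pics/top0.png

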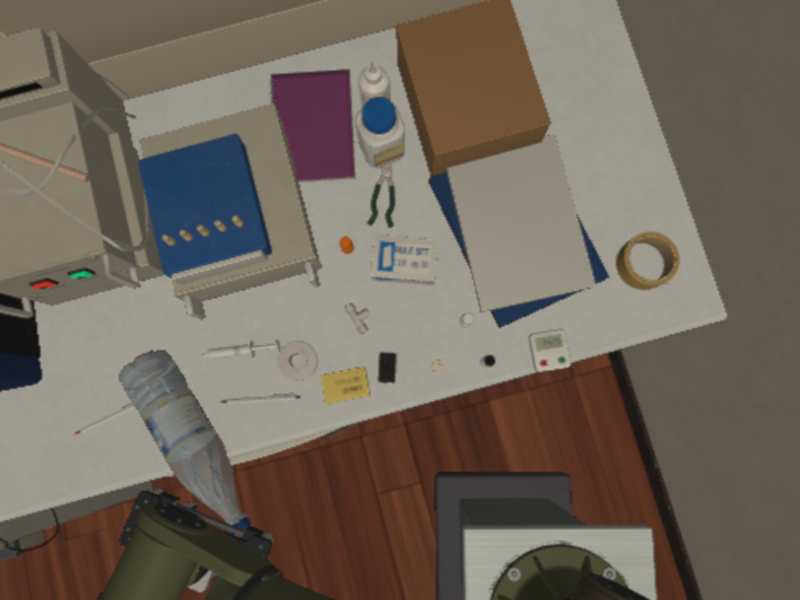

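View pics/scene0.png

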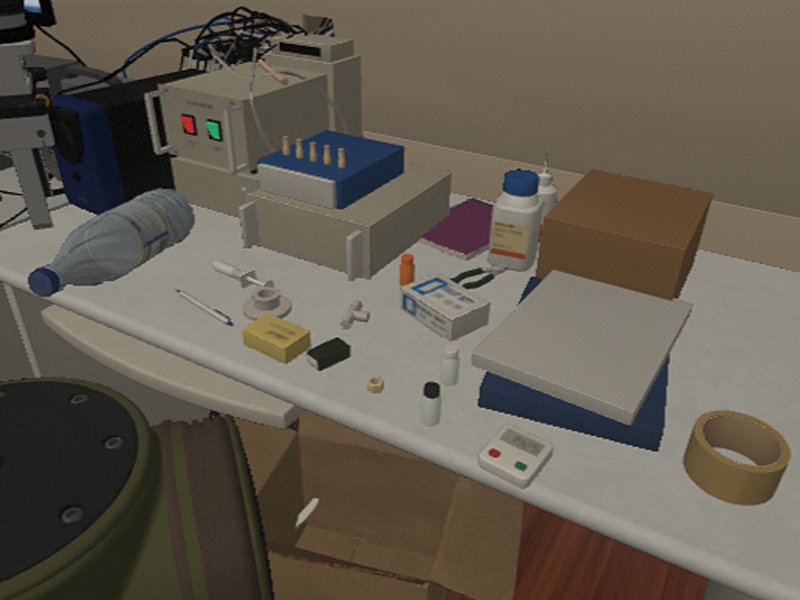

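In the top view (800x600 pixels) I see yellow carton (345,385), relay (388,367), nut (436,365), blue-and-white carton (403,259), tee (357,318), flange (297,360) and timer (550,350). There are three vial-shaped things: black-capped (489,360), white-capped (467,320) and orange (346,244). The one at (489,360) has the black cap and clear body, so it fits. I'll confirm it in enlarged crops.

Run:
```python
import numpy as np,cv2
for n,(x,y,w,h,s) in dict(top=(170,140,220,120,3.6),scene=(130,150,230,170,3.4)).items():
    f=np.load(n+"0.npz")["frame"][y:y+h,x:x+w,::-1]
    cv2.imwrite(f"pics/{n}_c.png",cv2.resize(f,None,fx=s,fy=s,interpolation=cv2.INTER_CUBIC))
print(np.load("top0.npz").files)
```

```text
['frame', 'vfov', 'cx', 'cy', 'R', 't']
```

View pics/top_c.png

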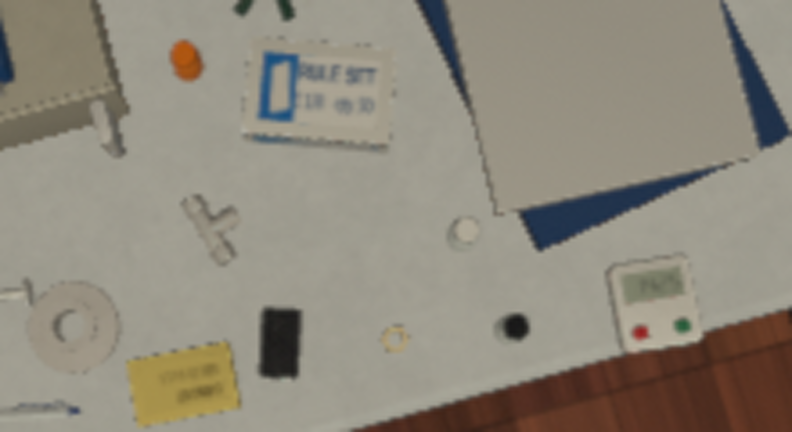

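View pics/scene_c.png

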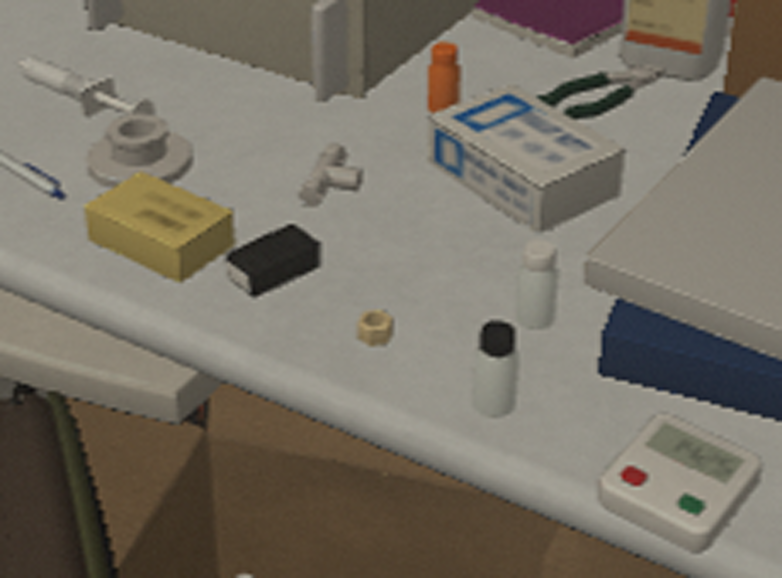

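The crops confirm it. The black-capped clear vial (top crop 516,327; scene crop 497,330) is the target, and the orange one (top crop 186,60; scene crop 445,78) is the look-alike. Next I triangulate corners and refine with masks.

```bash
cat > h.py <<'E'
import numpy as np,cv2
def ray(c,p):
    f=192/np.tan(np.radians(c["vfov"])/2)
    d=c["R"].T@np.array([(p[0]-c["cx"])/f,(p[1]-c["cy"])/f,1]);return -c["R"].T@c["t"],d/np.linalg.norm(d)
def plane(c,p,z):
    o,d=ray(c,p);return o+d*(z-o[2])/d[2]
def tri(a,p,b,q):
    o1,d1=ray(a,p);o2,d2=ray(b,q);n=np.linalg.lstsq(np.c_[d1,-d2],o2-o1,rcond=None)[0]
    x=o1+d1*n[0];y=o2+d2*n[1];return (x+y)/2,np.linalg.norm(x-y)
tc=lambda p:((p[0]+.5)/3.6-.5+170,(p[1]+.5)/3.6-.5+140)
sc=lambda p:((p[0]+.5)/3.4-.5+130,(p[1]+.5)/3.4-.5+150)
def mask(frame,name):
    h,s,v=cv2.split(cv2.cvtColor(frame,cv2.COLOR_RGB2HSV).astype(int)) if 0 else [x.astype(int) for x in cv2.split(cv2.cvtColor(frame,cv2.COLOR_RGB2HSV))]
    m=dict(yellow=(h>18)&(h<32)&(s>90)&(v>90),black=v<60,brass=(h>10)&(h<30)&(s>45)&(v>110))[name]
    return m.astype(np.uint8)
E
python3 - <<'E'
from h import *
T=dict(np.load("top0.npz"));S=dict(np.load("scene0.npz"))
P=dict(yel=[((129,359),(143,174)),((229,343),(233,211)),((241,406),(180,248)),((141,426),(87,213))],
rel=[((265,307),(290,227)),((301,309),(320,240)),((297,378),(257,270)),((259,374),(228,258))],
blue=[((258,37),(508,86)),((396,48),(623,152)),((389,146),(540,190)),((245,133),(430,115))],
vb=[((516,326),(497,328))],vw=[((466,230),(540,247))],nut=[((394,338),(377,317))],flange=[((74,325),(137,127))],tee=[((193,200),(333,150)),((227,258),(311,195)),((232,213),(354,172))],timer=[((655,303),(680,480))])
for n,l in P.items():
    for p,q in l:
        x,e=tri(T,tc(p),S,sc(q));print(n,np.round(x,1),round(e,1))
# masks in top view
for n,k,box,z in(("yel","yellow",(195,230,245,262),26),("rel","black",(235,220,260,250),19),("vb","black",(300,220,325,245),51),("nut","brass",(270,225,290,243),12)):
    x0,y0,x1,y1=box;m=mask(T["frame"],k)[y0:y1,x0:x1]
    c=max(cv2.findContours(m,0,1)[0],key=cv2.contourArea)
    r=cv2.minAreaRect(c);b=cv2.boxPoints(r)+[x0,y0]
    w=np.array([plane(T,p,z)[:2] for p in b]);yx=np.argwhere(m).mean(0)[::-1]+[x0,y0]
    print(n,m.sum(),"ctr",np.round(w.mean(0),1),"centroid",np.round(plane(T,yx,z),1),"sides",np.round([np.linalg.norm(w[1]-w[0]),np.linalg.norm(w[2]-w[1])],1),"ang",np.round([np.arctan2(*(w[1]-w[0])[::-1]),np.arctan2(*(w[2]-w[1])[::-1])],3))
E
```

```text
yel [411.5 402.5  20.5] 3.4
yel [423.4 326.5  23.4] 1.6
yel [376.6 317.6  22.9] 1.3
yel [362.1 393.1  17.7] 2.2
rel [449.5 301.   12.1] 5.4
rel [448.2 272.9  17. ] 3.2
rel [398.2 275.   18.4] 1.4
rel [400.8 304.4  10.5] 0.8
blue [653.8 305.2  33.5] 7.4
blue [646.2 198.5  29.9] 3.4
blue [570.4 204.8  30.9] 2.3
blue [581.1 313.5  34.8] 1.8
vb [432.7 114.8  48.5] 1.7
vw [504.4 149.   47.9] 0.3
nut [427.2 201.9   9.5] 0.4
flange [436.7 443.2  27.8] 4.0
tee [533.  355.8   8.6] 4.5
tee [489.1 329.4   4.4] 2.6
tee [523.2 325.2   9.2] 2.7
timer [451.6   3.7   4.9] 2.2
yel 533 ctr [394.  360.5] centroid [393.9 360.2  26. ] sides [78.1 49.3] ang [-1.395 -2.958]
rel 174 ctr [423.8 287.7] centroid [425.1 288.1  19. ] sides [24.5 48.6] ang [-1.58   3.133]
vb 30 ctr [432.4 115.7] centroid [432.8 114.9  51. ] sides [13.1 13.1] ang [-1.58   3.112]
nut 34 ctr [425.9 200.8] centroid [426.3 201.   12. ] sides [19.  16.3] ang [-1.58   3.123]
```

Run:
```python
from h import *
T=dict(np.load("top0.npz"));S=dict(np.load("scene0.npz"))
def crop(F,x,y,w,h,s,n):
    f=F["frame"][y:y+h,x:x+w,::-1].astype(float);f=np.clip((f-60)*1.6,0,255).astype(np.uint8)
    cv2.imwrite(n,cv2.resize(f,None,fx=s,fy=s,interpolation=cv2.INTER_CUBIC))
crop(T,232,146,52,39,15,"pics/tb.png");crop(S,252,170,66,50,12,"pics/sb.png")
m=mask(T["frame"],"black")[220:250,235:260];M=cv2.moments(m,True)
print(M["m00"],0.5*np.arctan2(2*M["mu11"],M["mu20"]-M["mu02"]))
```

```text
174.0 -1.5209704642142727
```

View pics/tb.png

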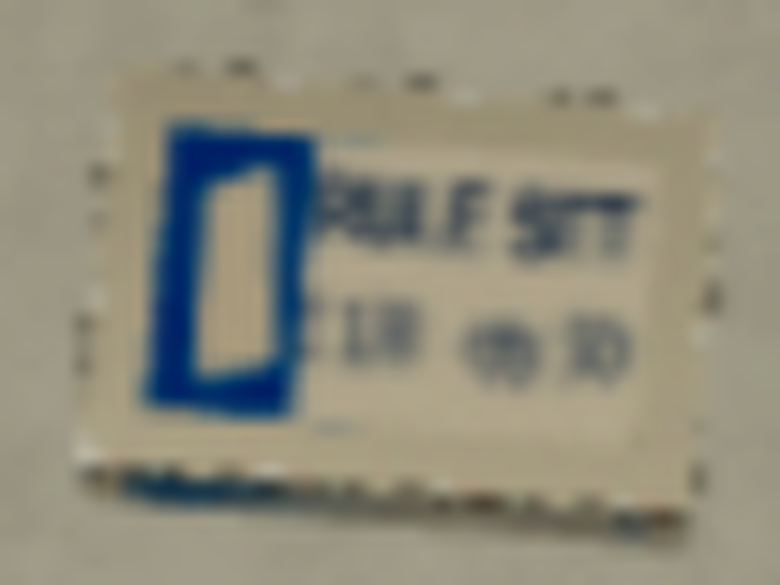

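View pics/sb.png

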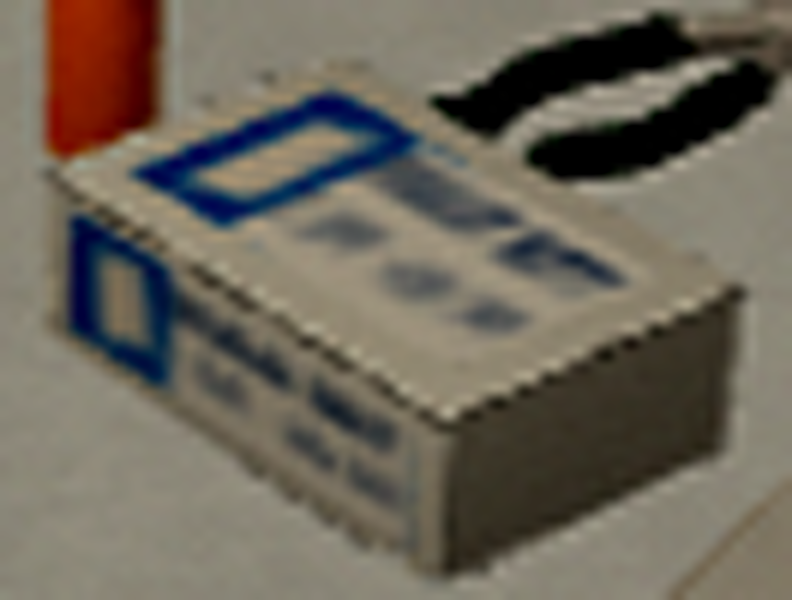

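Run:
```python
from h import *
T=dict(np.load("top0.npz"));S=dict(np.load("scene0.npz"))
t=lambda p:((p[0]+.5)/15-.5+232,(p[1]+.5)/15-.5+146)
s=lambda p:((p[0]+.5)/12-.5+252,(p[1]+.5)/12-.5+170)
tp=[(120,70),(718,105),(690,508),(80,472)];sp=[(340,62),(742,290),(447,425),(50,172)]
L=[tri(T,t(a),S,s(b)) for a,b in zip(tp,sp)]
for x,e in L: print(np.round(x,1),round(e,1))
z37=np.array([plane(T,t(a),37)[:2] for a in tp]);s37=np.array([plane(S,s(a),37)[:2] for a in sp])
for w in(z37,s37):
    d=w[0]-w[1]+w[3]-w[2];print(np.round(w.mean(0),1),"len",np.round([np.linalg.norm(w[i]-w[(i+1)%4]) for i in range(4)],1),"yaw",np.arctan2(d[1],d[0])-np.pi/2)
print("flange top",plane(T,tc((73,327)),12)[:2],"scene hub",plane(S,sc((137,128)),28)[:2])
for p in((192,200),(228,258),(236,215)): print("tee",plane(T,tc(p),10)[:2])
print("scene vial",plane(S,sc((497,331)),51)[:2],"vw",plane(T,tc((466,231)),51)[:2])
```

```text
[655.7 308.2  31.8] 1.5
[647.6 198.9  30.8] 2.5
[572.4 205.4  31.3] 2.7
[580.9 315.4  33. ] 0.5
[613.6 256.3] len [109.4  74.8 110.6  75. ] yaw -0.07253835890349336
[606.4 251.7] len [109.2  74.  110.8  72.6] yaw -0.09677365646862124
flange top [437.82496286 445.42538031] scene hub [434.19118757 443.04720623]
tee [534.59612889 355.0979236 ]
tee [489.49871681 327.48823079]
tee [522.59117311 321.26292563]
scene vial [427.75307958 111.49175322] vw [503.42957323 149.23853478]
```

In the zoomed top view, the blue carton's top corners are at (120,70), (718,105), (690,508) and (80,472). That gives 110 x 75 mm, centre (613.6, 256.3) and yaw about -0.08, which matches the sizes given. Next I check the taller surroundings, then start moving.

Run:
```python
from h import *
T=dict(np.load("top0.npz"));S=dict(np.load("scene0.npz"))
k=lambda p:(p[0]/1.5625,p[1]/1.5625)
for n,a,b in(("board corner",(482,310),(474,360)),("beige box front right top",(318,258),(368,238)),("beige box px",(318,262),(374,273)),("bottle cap",(380,113),(521,178)),("orange cap",(346,243),(407,257)),("brown box near corner",(433,172),(537,270))):
    print(n,np.round(tri(T,k(a),S,k(b))[0]))
# desk front edge & book lower corner
print("book",plane(T,k((498,326)),20)[:2],"nutimg")
c=T["frame"][222:246,270:294,::-1];d=S["frame"][234:258,229:253,::-1]
cv2.imwrite("pics/nut.png",cv2.resize(np.hstack([c,d]),None,fx=14,fy=14,interpolation=cv2.INTER_CUBIC))
```

```text
board corner [519. 122.  35.]
beige box front right top [604. 403.  74.]
beige box px [615. 409.   6.]
bottle cap [831. 294. 144.]
orange cap [638. 357.  47.]
brown box near corner [767. 203.  38.]
book [493.33106133  93.36150862] nutimg
```

View pics/nut.png

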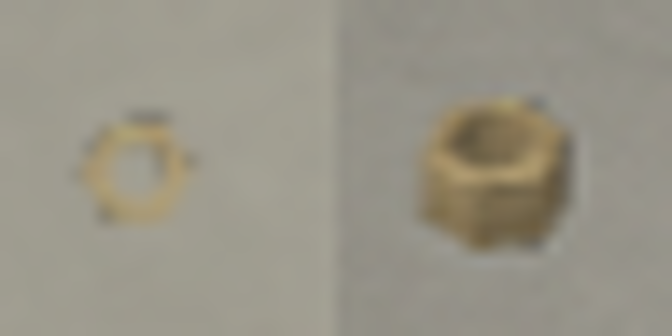

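Request:
jog_arm:
  series:
    - [0.3, -0.3, 0, 0, 0, -0.08, 0]
    - [0.6, -0.55, 0, 0, 0, -0.16, 0]
    - [0.8, -0.7, 0, 0, 0, -0.24, 0]
    - [0.82, -0.75, 0, 0, 0, -0.32, 0]
    - [0.82, -0.75, 0, 0, 0, -0.33, 0]
  grip_force: 15

```text
clock: 0.52
eef_pos: [296.7, 421.9, 213.3]
eef_rot: [-3.141, 0.0, 2.248]
wrist_force: [-0.8, 0.3, 0.1]
finger_gap: 94.1
finger_force: 0.0
```

The nut zoom shows corners to the left and right of the top view at (85,172) and (190,165), so its flats face roughly ±x. The surroundings are low enough for the gripper body.

Request:
jog_arm:
  series:
    - [0.3, -0.2, -0.1, 0, 0, -0.08, 0]
    - [0.55, -0.35, -0.3, 0, 0, -0.16, 0]
    - [0.75, -0.45, -0.55, 0, 0, -0.24, 0]
    - [0.82, -0.525, -0.8, 0, 0, -0.32, 0]
    - [0.825, -0.525, -0.94, 0, 0, -0.325, 0]
    - [0.825, -0.525, -0.94, 0, 0, -0.325, 0]
    - [0.825, -0.525, -0.94, 0, 0, -0.325, 0]

```text
clock: 1.1
eef_pos: [393.4, 361.3, 100.5]
eef_rot: [-3.14, 0.001, 1.751]
wrist_force: [-0.4, -0.1, 1.0]
finger_gap: 93.7
finger_force: 0.0
```

Run:
```python
from cell import manip
from h import *
s=manip.read_state();print(np.round(s["eef_pos"],1),np.round(s["eef_rot"],3),s["clock"])
T=manip.camera("top");S=manip.camera("scene")
a=cv2.resize(T["frame"][180:270,180:280,::-1],(400,360));b=cv2.resize(S["frame"][140:240,130:230,::-1],(400,400))[:360]
cv2.imwrite("pics/g1.png",np.hstack([a,b]))
```

```text
[393.4 361.3 100.5] [-3.140e+00  1.000e-03  1.751e+00] 1.1
```

View pics/g1.png

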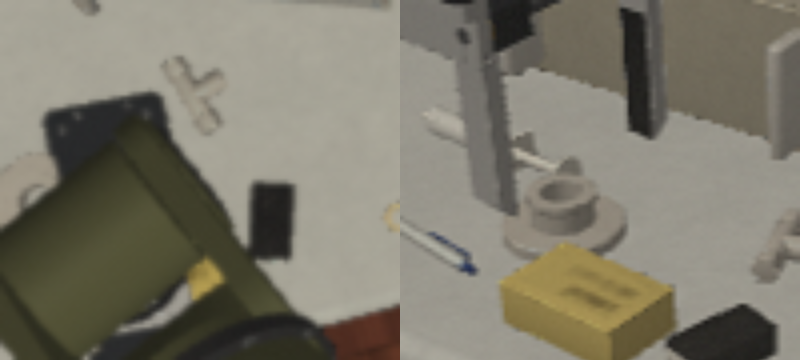

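The gripper hovers over the yellow carton, with its fingers on either side of the short direction (tips at about (495,210) and (645,135)). I descend and grip.

Request:
jog_arm:
  series:
    - [0, -0.01, -0.25, 0, 0, 0, 0]
    - [0, -0.01, -0.5, 0, 0, 0, 0]
    - [0, -0.01, -0.65, 0, 0, 0, 0]
    - [0, -0.01, -0.73, 0, 0, 0, 0]
    - [0, -0.01, -0.73, 0, 0, 0, 0]
    - [0, -0.01, -0.73, 0, 0, 0, 0.6]
    - [0, -0.01, -0.73, 0, 0, 0, 0.6]
    - [0, -0.01, -0.73, 0, 0, 0, 0.6]
  grip_force: 15

```text
clock: 1.87
eef_pos: [394.8, 360.1, 14.6]
eef_rot: [3.139, -0.001, 1.747]
wrist_force: [0.0, -0.2, 0.3]
finger_gap: 77.5
finger_force: 0.0
```

Request:
jog_arm:
  series:
    - [0, 0, 0, 0, 0, 0, 0.6]
    - [0, 0, 0, 0, 0, 0, 0.6]
    - [0, 0, 0, 0, 0, 0, 0.6]
    - [0, 0, 0, 0, 0, 0, 0.6]
    - [0, 0, 0, 0, 0, 0, 0.6]
    - [0, 0, 0, 0, 0, 0, 0.6]

```text
clock: 2.37
eef_pos: [394.2, 359.4, 13.2]
eef_rot: [3.141, -0.0, 1.747]
wrist_force: [-1.1, -0.2, 4.0]
finger_gap: 50.1
finger_force: 15.0
```

Request:
jog_arm:
  series:
    - [0, 0, 0.2, 0, 0, 0, 0.6]
    - [0, 0, 0.5, 0, 0, 0, 0.6]
    - [0, 0, 0.75, 0, 0, 0, 0.6]
    - [0, 0, 0.85, 0, 0, 0, 0.6]
    - [0, 0, 0.85, 0, 0, 0, 0.6]

```text
clock: 2.78
eef_pos: [395.2, 360.2, 118.0]
eef_rot: [3.137, -0.002, 1.747]
wrist_force: [0.9, -0.6, 0.3]
finger_gap: 50.2
finger_force: 15.0
```

Request:
jog_arm:
  series:
    - [0.2, -0.1, 0, 0, 0, -0.03, 0.6]
    - [0.45, -0.22, 0, 0, 0, -0.06, 0.6]
    - [0.7, -0.33, 0, 0, 0, -0.09, 0.6]
    - [0.92, -0.43, 0, 0, 0, -0.12, 0.6]

```text
clock: 3.12
eef_pos: [505.5, 306.6, 113.4]
eef_rot: [-3.14, 0.001, 1.556]
wrist_force: [0.2, 0.7, -1.2]
finger_gap: 49.8
finger_force: 15.0
```

Request:
jog_arm:
  series:
    - [0.25, -0.12, 0, 0, 0, -0.02, 0.6]
    - [0.5, -0.24, 0, 0, 0, -0.04, 0.6]
    - [0.75, -0.36, 0, 0, 0, -0.045, 0.6]
    - [0.91, -0.43, 0, 0, 0, -0.045, 0.6]
    - [0.91, -0.43, 0, 0, 0, -0.045, 0.6]
    - [0.91, -0.43, 0, 0, 0, -0.045, 0.6]

```text
clock: 3.62
eef_pos: [613.6, 255.3, 112.7]
eef_rot: [-3.139, 0.001, 1.486]
wrist_force: [1.0, -0.7, -0.4]
finger_gap: 50.1
finger_force: 15.0
```

Request:
jog_arm:
  series:
    - [0, 0, -0.2, 0, 0, 0, 0.6]
    - [0, 0, -0.38, 0, 0, 0, 0.6]
    - [0, 0, -0.46, 0, 0, 0, 0.6]
    - [0, 0, -0.46, 0, 0, 0, 0.6]
    - [0, 0, -0.46, 0, 0, 0, 0.6]

```text
clock: 4.03
eef_pos: [613.3, 256.6, 59.9]
eef_rot: [-3.141, 0.0, 1.488]
wrist_force: [-0.5, 0.6, 0.2]
finger_gap: 49.8
finger_force: 15.0
```

Run:
```python
from cell import manip
from h import *
T=manip.camera("top");S=manip.camera("scene");np.savez("t1.npz",**T);np.savez("s1.npz",**S)
a=cv2.resize(T["frame"][140:200,230:290,::-1],(360,360),interpolation=2);b=cv2.resize(S["frame"][150:225,245:325,::-1],(440,412),interpolation=2)
cv2.imwrite("pics/p1.png",np.hstack([np.vstack([a,np.zeros((52,360,3),np.uint8)]),b]))
```

```text
(no output)
```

View pics/p1.png

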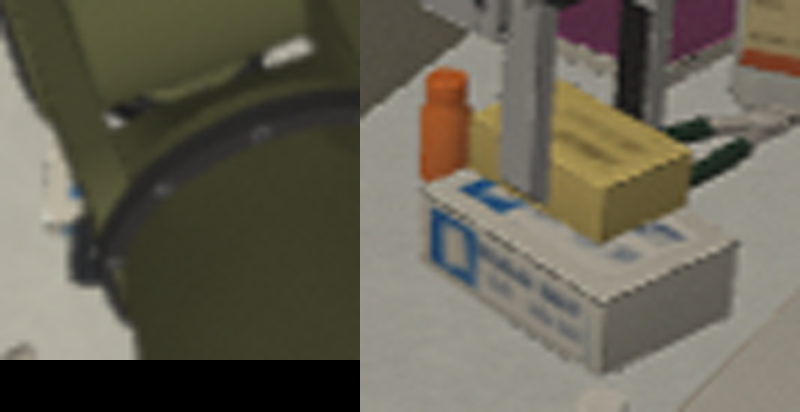

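The scene half shows the yellow carton held just above the blue one. The yellow bottom corners are at (603,243) and (690,197), and the blue top corners at (605,305), (738,240) and (425,187). I check the offsets.

Run:
```python
from h import *
S=dict(np.load("s1.npz"))
p=lambda q,z:plane(S,(245+(q[0]-360+.5)/5.5-.5,150+(q[1]+.5)/5.493-.5),z)[:2]
y1,y2=p((603,243),47),p((690,190),47);t1,t2=p((603,187),73),p((690,158),73)
b1,b2,b3=p((603,305),37),p((738,240),37),p((425,185),37)
th=-.08;R=np.array([[np.cos(th),np.sin(th)],[-np.sin(th),np.cos(th)]])
for n,v in(("y1-b1 want 12.5,17",y1-b1),("y2-b2 want -12.5,17",y2-b2),("t1-b1",t1-b1),("t2-b2",t2-b2)):print(n,np.round(R@v,1))
print("blue edges",b2-b1,b3-b1,"yel",y2-y1,t2-t1,"b ctr",(b2+b3)/2)
d=b3-b1;print("blue yaw",np.arctan2(d[1],d[0])-np.pi/2, np.arctan2(*(b2-b1)[::-1]))
```

```text
y1-b1 want 12.5,17 [19.8 21.4]
y2-b2 want -12.5,17 [ 0.6 28.4]
t1-b1 [17.7 21.4]
t2-b2 [-15.2  15.8]
blue edges [75.50786157 -5.32762372] [ 15.01035919 111.43701498] yel [56.92180992  3.2209954 ] [42.18447384 -8.28246246] b ctr [609.04425876 253.12541518]
blue yaw -0.13389226383906871 -0.07044046879521819
```

Offsets average about 1.5 mm, within my picking error. I place it.

Request:
jog_arm:
  series:
    - [0, 0, -0.04, 0, 0, 0, 0.6]
    - [0, 0, -0.07, 0, 0, 0, 0.6]
    - [0, 0, -0.07, 0, 0, 0, 0.6]
    - [0, 0, -0.07, 0, 0, 0, 0.6]

```text
clock: 4.47
eef_pos: [613.7, 256.1, 51.4]
eef_rot: [-3.141, 0.0, 1.488]
wrist_force: [0.7, 0.1, 0.3]
finger_gap: 49.7
finger_force: 15.0
```

```bash
python3 -c "
from cell import manip
s=manip.read_state();print(s['eef_pos'],s['wrist_force'])"
```

```text
[613.67093164 256.14466307  51.35052675] [0.7115709  0.1008691  0.31827428]
```

Request:
jog_arm:
  series:
    - [0, 0, -0.005, 0, 0, 0, 0.3]
    - [0, 0, -0.005, 0, 0, 0, 0.3]
    - [0, 0, -0.005, 0, 0, 0, 0.3]
    - [0, 0, -0.005, 0, 0, 0, 0.3]
    - [0, 0, 0.15, 0, 0, 0, 0.3]
    - [0, 0, 0.4, 0, 0, 0, 0.3]
    - [0, 0, 0.65, 0, 0, 0, 0.3]
    - [0, 0, 0.75, 0, 0, 0, 0.3]

```text
clock: 5.13
eef_pos: [614.9, 256.6, 146.0]
eef_rot: [3.137, -0.002, 1.488]
wrist_force: [0.5, -0.4, 0.9]
finger_gap: 65.8
finger_force: 0.0
```

Request:
jog_arm:
  series:
    - [-0.15, 0.03, 0, 0, 0, 0.079, 0.3]
    - [-0.3, 0.06, 0, 0, 0, 0.158, 0.3]
    - [-0.45, 0.08, 0, 0, 0, 0.237, 0.3]
    - [-0.6, 0.1, 0, 0, 0, 0.316, 0.3]
    - [-0.75, 0.12, 0, 0, 0, 0.395, 0.3]
    - [-0.85, 0.14, 0, 0, 0, 0.474, 0.3]
    - [-0.9, 0.15, 0, 0, 0, 0.5, 0.3]

```text
clock: 5.72
eef_pos: [504.3, 274.4, 141.1]
eef_rot: [-3.141, -0.0, 2.281]
wrist_force: [-0.5, -0.2, -0.1]
finger_gap: 65.6
finger_force: 0.0
```

Run:
```python
from cell import manip
from h import *
s=manip.read_state();print(np.round(s["eef_pos"],1),np.round(s["eef_rot"],3))
T=manip.camera("top");S=manip.camera("scene");np.savez("t2.npz",**T);np.savez("s2.npz",**S)
a=cv2.resize(T["frame"][140:195,225:290,::-1],(390,330),interpolation=2);b=cv2.resize(S["frame"][155:225,240:320,::-1],(400,350),interpolation=2)
cv2.imwrite("pics/p2.png",np.hstack([np.vstack([a,np.zeros((20,390,3),np.uint8)]),b]))
m=mask(T["frame"],"yellow");m[:130]=0;m[200:]=0;m[:,:220]=0;m[:,300:]=0
c=max(cv2.findContours(m,0,1)[0],key=cv2.contourArea);r=cv2.minAreaRect(c)
w=np.array([plane(T,p,63)[:2] for p in cv2.boxPoints(r)]);print(m.sum(),np.round(w.mean(0),1),np.round(w,1).tolist())
```

```text
[504.3 274.4 141.1] [-3.141 -0.     2.281]
74 [630.8 274.3] [[640.6, 294.3], [640.1, 254.1], [620.9, 254.3], [621.4, 294.4]]
```

View pics/p2.png

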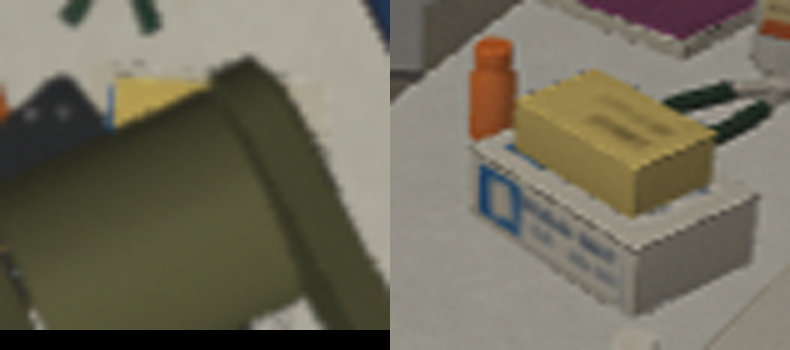

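The yellow carton sits flat and centred on the blue one (yellow corner (634,215), blue corner (634,250) in the scene half). Next is the relay.

Request:
jog_arm:
  series:
    - [-0.15, 0.03, 0, 0, 0, 0.079, 0.3]
    - [-0.3, 0.06, 0, 0, 0, 0.158, 0.3]
    - [-0.45, 0.08, -0.1, 0, 0, 0.237, 0.3]
    - [-0.6, 0.1, -0.25, 0, 0, 0.316, 0.3]
    - [-0.67, 0.115, -0.45, 0, 0, 0.395, 0.3]
    - [-0.67, 0.115, -0.6, 0, 0, 0.474, 0.3]
    - [-0.67, 0.115, -0.65, 0, 0, 0.514, 0.3]
    - [-0.67, 0.115, -0.65, 0, 0, 0.514, 0.3]

```text
clock: 6.48
eef_pos: [424.9, 287.5, 61.6]
eef_rot: [-3.14, -0.002, 3.081]
wrist_force: [0.1, 0.4, -0.2]
finger_gap: 65.8
finger_force: 0.0
```

Run:
```python
from cell import manip
from h import *
s=manip.read_state();print(np.round(s["eef_pos"],1),np.round(s["eef_rot"],3))
T=manip.camera("top");S=manip.camera("scene");np.savez("t3.npz",**T)
b=cv2.resize(S["frame"][190:270,180:280,::-1],(400,320),interpolation=2)
a=cv2.resize(T["frame"][140:195,225:290,::-1],(390,320),interpolation=2)
cv2.imwrite("pics/p3.png",np.hstack([a,b]))
m=mask(T["frame"],"yellow");m[:130]=0;m[200:]=0;m[:,:220]=0;m[:,300:]=0
c=max(cv2.findContours(m,0,1)[0],key=cv2.contourArea);r=cv2.minAreaRect(c)
w=np.array([plane(T,p,63)[:2] for p in cv2.boxPoints(r)]);print(m.sum(),np.round(w.mean(0),1),np.round(w,1).tolist())
```

```text
[424.9 287.5  61.6] [-3.140e+00 -2.000e-03  3.081e+00]
568 [612.6 257.9] [[588.7, 298.0], [642.6, 294.1], [636.3, 217.5], [582.6, 221.8]]
```

View pics/p3.png

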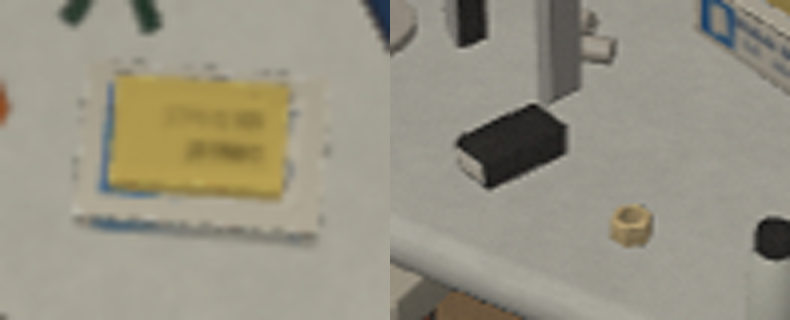

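The yellow carton measures (612.6, 257.9) with yaw -0.08 against blue at (613.6, 256.3), so it is well within tolerance. The open fingers are in line with the relay. I descend and grip.

Request:
jog_arm:
  series:
    - [-0.005, 0.005, -0.2, 0, 0, 0, 0.3]
    - [-0.005, 0.005, -0.37, 0, 0, 0, 0.3]
    - [-0.005, 0.005, -0.415, 0, 0, 0, 0.3]
    - [-0.005, 0.005, -0.415, 0, 0, 0, 0.3]
    - [-0.005, 0.005, -0.415, 0, 0, 0, 0.8]
    - [-0.005, 0.005, -0.415, 0, 0, 0, 0.8]
    - [-0.005, 0.005, -0.415, 0, 0, 0, 0.8]
    - [-0.005, 0.005, -0.415, 0, 0, 0, 0.8]

```text
clock: 7.25
eef_pos: [425.2, 288.8, 14.5]
eef_rot: [3.141, 0.001, 3.08]
wrist_force: [-0.3, -0.2, -0.1]
finger_gap: 42.4
finger_force: 0.0
```

Request:
jog_arm:
  series:
    - [0, 0, 0, 0, 0, 0, 0.8]
    - [0, 0, 0, 0, 0, 0, 0.8]
    - [0, 0, 0, 0, 0, 0, 0.8]
    - [0, 0, 0, 0, 0, 0, 0.8]

```text
clock: 7.58
eef_pos: [424.9, 288.7, 14.0]
eef_rot: [3.141, 0.0, 3.08]
wrist_force: [-0.7, -1.3, 5.4]
finger_gap: 29.7
finger_force: 15.0
```

Request:
jog_arm:
  series:
    - [0, 0, 0.2, 0, 0, 0, 0.8]
    - [0, 0, 0.5, 0, 0, 0, 0.8]
    - [0, 0, 0.8, 0, 0, 0, 0.8]
    - [0, 0, 1, 0, 0, -0.05, 0.8]
    - [0, 0, 1, 0, 0, -0.1, 0.8]

```text
clock: 8.0
eef_pos: [426.4, 289.6, 138.7]
eef_rot: [3.137, 0.006, 2.92]
wrist_force: [0.5, 0.4, -0.7]
finger_gap: 29.5
finger_force: 15.0
```

Request:
jog_arm:
  series:
    - [0.15, -0.02, 0, 0, 0, -0.075, 0.8]
    - [0.3, -0.05, 0, 0, 0, -0.15, 0.8]
    - [0.45, -0.08, 0, 0, 0, -0.225, 0.8]
    - [0.6, -0.1, 0, 0, 0, -0.3, 0.8]
    - [0.75, -0.12, 0, 0, 0, -0.375, 0.8]
    - [0.8, -0.14, 0, 0, 0, -0.45, 0.8]
    - [0.8, -0.14, 0, 0, 0, -0.5, 0.8]

```text
clock: 8.58
eef_pos: [521.8, 271.1, 133.0]
eef_rot: [-3.141, 0.0, 2.13]
wrist_force: [-0.3, -0.3, -0.7]
finger_gap: 29.8
finger_force: 15.0
```

Request:
jog_arm:
  series:
    - [0.15, -0.02, 0, 0, 0, -0.075, 0.8]
    - [0.3, -0.05, 0, 0, 0, -0.15, 0.8]
    - [0.45, -0.08, 0, 0, 0, -0.225, 0.8]
    - [0.6, -0.1, 0, 0, 0, -0.3, 0.8]
    - [0.75, -0.12, 0, 0, 0, -0.375, 0.8]
    - [0.77, -0.13, 0, 0, 0, -0.413, 0.8]
    - [0.77, -0.13, 0, 0, 0, -0.413, 0.8]

```text
clock: 9.17
eef_pos: [613.7, 255.6, 132.8]
eef_rot: [-3.141, 0.0, 1.485]
wrist_force: [-0.6, 0.4, -0.1]
finger_gap: 29.7
finger_force: 15.0
```

Request:
jog_arm:
  series:
    - [0, 0.01, -0.15, 0, 0, 0, 0.8]
    - [0, 0.01, -0.3, 0, 0, 0, 0.8]
    - [0, 0.01, -0.4, 0, 0, 0, 0.8]
    - [0, 0.01, -0.455, 0, 0, 0, 0.8]
    - [0, 0.01, -0.455, 0, 0, 0, 0.8]
    - [0, 0.01, -0.455, 0, 0, 0, 0.8]

```text
clock: 9.67
eef_pos: [613.2, 257.5, 79.5]
eef_rot: [3.141, -0.0, 1.49]
wrist_force: [0.1, -0.0, 0.8]
finger_gap: 29.7
finger_force: 15.0
```

Request:
jog_arm:
  series:
    - [0, 0, 0, 0, 0, 0, 0.5]
    - [0, 0, 0, 0, 0, 0, 0.5]
    - [0, 0, 0, 0, 0, 0, 0.5]
    - [0, 0, 0, 0, 0, 0, 0.5]
    - [0, 0, 0, 0, 0, 0, 0.5]
    - [0, 0, 0.2, 0, 0, 0, 0.5]
    - [0, 0, 0.4, 0, 0, 0, 0.5]
    - [0, 0, 0.6, 0, 0, 0, 0.5]

```text
clock: 10.33
eef_pos: [613.0, 257.3, 151.9]
eef_rot: [-3.141, 0.0, 1.489]
wrist_force: [0.5, -0.7, 0.4]
finger_gap: 46.8
finger_force: 0.0
```

Request:
jog_arm:
  series:
    - [-0.25, -0.08, 0, 0, 0, 0.02, 0.5]
    - [-0.5, -0.15, 0, 0, 0, 0.04, 0.5]
    - [-0.75, -0.22, 0, 0, 0, 0.06, 0.5]
    - [-0.95, -0.28, 0, 0, 0, 0.08, 0.5]

```text
clock: 10.67
eef_pos: [497.2, 223.3, 151.1]
eef_rot: [-3.141, -0.0, 1.617]
wrist_force: [0.1, -0.6, 0.0]
finger_gap: 46.8
finger_force: 0.0
```

Request:
jog_arm:
  series:
    - [-0.2, -0.05, -0.05, 0, 0, 0, 0.5]
    - [-0.4, -0.1, -0.2, 0, 0, 0, 0.5]
    - [-0.55, -0.15, -0.4, 0, 0, 0, 0.5]
    - [-0.606, -0.185, -0.6, 0, 0, 0, 0.5]
    - [-0.606, -0.185, -0.75, 0, 0, 0, 0.5]
    - [-0.606, -0.185, -0.75, 0, 0, 0, 0.5]
    - [-0.606, -0.185, -0.75, 0, 0, 0, 0.5]

```text
clock: 11.25
eef_pos: [426.5, 201.6, 61.2]
eef_rot: [-3.141, 0.0, 1.615]
wrist_force: [-0.3, 0.1, 1.0]
finger_gap: 47.2
finger_force: 0.0
```

Run:
```python
from cell import manip
from h import *
s=manip.read_state();print(np.round(s["eef_pos"],1),np.round(s["eef_rot"],3))
T=manip.camera("top");S=manip.camera("scene")
b=cv2.resize(S["frame"][150:270,210:330,::-1],(400,400),interpolation=2)
a=cv2.resize(T["frame"][140:195,225:280,::-1],(400,400),interpolation=2)
cv2.imwrite("pics/p4.png",np.hstack([a,b]))
m=mask(T["frame"],"black");m[:145]=0;m[195:]=0;m[:,:235]=0;m[:,280:]=0
c=max(cv2.findContours(m,0,1)[0],key=cv2.contourArea);M=cv2.moments(m,True);r=cv2.minAreaRect(c)
w=np.array([plane(T,p,82)[:2] for p in cv2.boxPoints(r)]);print(m.sum(),np.round(w.mean(0),1),np.round(w,1).tolist(),plane(T,(M["m10"]/M["m00"],M["m01"]/M["m00"]),82))
```

```text
[426.5 201.6  61.2] [-3.141  0.     1.615]
219 [612.8 259.2] [[601.3, 284.6], [629.7, 281.6], [624.2, 233.8], [595.9, 237.0]] [603.6525939  255.19488257  82.        ]
```

View pics/p4.png

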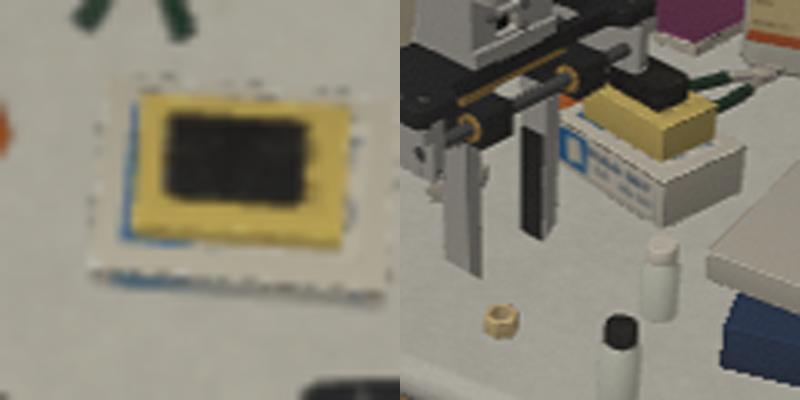

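The stack is good: relay at (612.8, about 257) on yellow at (612.6, 257.9), white end to the right. The fingers are open above the nut (500,320), so I descend and grip.

Request:
jog_arm:
  series:
    - [0, 0, -0.2, 0, 0, 0, 0.5]
    - [0, 0, -0.37, 0, 0, 0, 0.5]
    - [0, 0, -0.435, 0, 0, 0, 0.5]
    - [0, 0, -0.435, 0, 0, 0, 0.5]
    - [0, 0, -0.435, 0, 0, 0, 0.9]
    - [0, 0, -0.435, 0, 0, 0, 0.9]
    - [0, 0, -0.435, 0, 0, 0, 0.9]
    - [0, 0, -0.435, 0, 0, 0, 0.9]

```text
clock: 12.02
eef_pos: [426.7, 201.7, 9.4]
eef_rot: [3.141, -0.0, 1.615]
wrist_force: [-0.3, 0.5, -0.2]
finger_gap: 23.7
finger_force: 0.0
```

Request:
jog_arm:
  series:
    - [0, 0, 0, 0, 0, 0, 0.9]
    - [0, 0, 0, 0, 0, 0, 0.9]
    - [0, 0, 0, 0, 0, 0, 0.9]
    - [0, 0, 0, 0, 0, 0, 0.9]

```text
clock: 12.35
eef_pos: [426.6, 201.7, 9.2]
eef_rot: [3.141, -0.0, 1.615]
wrist_force: [-1.1, -0.3, 6.2]
finger_gap: 18.1
finger_force: 15.0
```

Request:
jog_arm:
  series:
    - [0, 0, 0.2, 0, 0, 0, 0.9]
    - [0, 0, 0.5, 0, 0, 0, 0.9]
    - [0, 0, 0.7, 0, 0, 0, 0.9]
    - [0.05, 0.2, 0.7, 0, 0, 0.05, 0.9]
    - [0.1, 0.4, 0.7, 0, 0, 0.1, 0.9]
    - [0.15, 0.6, 0.7, 0, 0, 0.15, 0.9]
    - [0.2, 0.8, 0.7, 0, 0, 0.2, 0.9]

```text
clock: 12.93
eef_pos: [450.5, 298.6, 92.9]
eef_rot: [3.142, 0.0, 1.933]
wrist_force: [0.2, 1.0, -0.6]
finger_gap: 17.9
finger_force: 15.0
```

Request:
jog_arm:
  series:
    - [0.1, 0.25, 0, 0, 0, 0.07, 0.9]
    - [0.18, 0.5, 0, 0, 0, 0.14, 0.9]
    - [0.222, 0.7, 0, 0, 0, 0.163, 0.9]
    - [0.222, 0.765, -0.05, 0, 0, 0.163, 0.9]
    - [0.222, 0.765, -0.2, 0, 0, 0.163, 0.9]
    - [0.222, 0.765, -0.4, 0, 0, 0.163, 0.9]
    - [0.222, 0.765, -0.45, 0, 0, 0.163, 0.9]
    - [0.222, 0.765, -0.45, 0, 0, 0.163, 0.9]

```text
clock: 13.6
eef_pos: [476.0, 388.3, 36.8]
eef_rot: [-3.137, 0.0, 2.184]
wrist_force: [-0.3, 0.4, -0.5]
finger_gap: 17.6
finger_force: 15.0
```

Request:
jog_arm:
  series:
    - [0, 0, -0.12, 0, 0, 0, 0.9]
    - [0, 0, -0.2, 0, 0, 0, 0.9]
    - [0, 0, -0.235, 0, 0, 0, 0.9]
    - [0, 0, -0.235, 0, 0, 0, 0.9]
    - [0, 0, -0.235, 0, 0, 0, 0.9]
    - [0, 0, -0.235, 0, 0, 0, 0.9]

```text
clock: 14.1
eef_pos: [477.4, 389.6, 11.5]
eef_rot: [3.141, -0.0, 2.185]
wrist_force: [-0.5, 0.5, -0.4]
finger_gap: 18.0
finger_force: 15.0
```

```bash
python3 -c "
from cell import manip
s=manip.read_state();print(s['eef_pos'],s['wrist_force'])"
```

```text
[477.38170169 389.57465178  11.48331518] [-0.48490576  0.49306895 -0.37082445]
```

Request:
jog_arm:
  series:
    - [0, 0, -0.013, 0, 0, 0, 0.9]
    - [0, 0, -0.013, 0, 0, 0, 0.7]
    - [0, 0, -0.013, 0, 0, 0, 0.7]
    - [0, 0, -0.013, 0, 0, 0, 0.7]
    - [0, 0, -0.013, 0, 0, 0, 0.7]
    - [0, 0, 0.2, 0, 0, 0, 0.7]
    - [0, 0, 0.5, 0, 0, 0, 0.5]
    - [0, 0, 0.85, 0, 0, 0, 0.5]

```text
clock: 14.77
eef_pos: [476.2, 388.8, 112.0]
eef_rot: [-3.138, 0.0, 2.185]
wrist_force: [1.1, 0.1, 1.3]
finger_gap: 38.3
finger_force: 0.0
```

Request:
jog_arm:
  series:
    - [-0.05, -0.25, 0.05, 0, 0, 0.07, 0.5]
    - [-0.1, -0.5, 0.05, 0, 0, 0.14, 0.5]
    - [-0.15, -0.75, 0.05, 0, 0, 0.21, 0.5]
    - [-0.2, -1, 0.05, 0, 0, 0.28, 0.5]

```text
clock: 15.1
eef_pos: [452.5, 268.2, 118.6]
eef_rot: [3.141, 0.0, 2.631]
wrist_force: [0.6, 0.1, 0.4]
finger_gap: 47.1
finger_force: 0.0
```

Request:
jog_arm:
  series:
    - [-0.05, -0.25, 0, 0, 0, 0.07, 0.5]
    - [-0.1, -0.5, 0, 0, 0, 0.14, 0.5]
    - [-0.15, -0.75, 0, 0, 0, 0.21, 0.5]
    - [-0.172, -1, 0, 0, 0, 0.277, 0.5]
    - [-0.172, -1, 0, 0, 0, 0.277, 0.5]

```text
clock: 15.52
eef_pos: [431.8, 146.0, 118.5]
eef_rot: [-3.141, -0.0, 3.067]
wrist_force: [-1.0, -0.1, 0.0]
finger_gap: 46.5
finger_force: 0.0
```

Run:
```python
from cell import manip
from h import *
s=manip.read_state();print(np.round(s["eef_pos"],1),np.round(s["eef_rot"],3))
T=manip.camera("top");S=manip.camera("scene")
b=cv2.resize(S["frame"][170:310,140:300,::-1],(400,350),interpolation=2)
a=cv2.resize(T["frame"][180:250,170:250,::-1],(400,350),interpolation=2)
cv2.imwrite("pics/p5.png",np.hstack([a,b]))
m=mask(T["frame"],"brass");m[:190]=0;m[245:]=0;m[:,:185]=0;m[:,245:]=0
yx=np.argwhere(m).mean(0);print(m.sum(),plane(T,yx[::-1],12))
```

```text
[431.8 146.  118.5] [-3.141 -0.     3.067]
33 [478.63746835 388.23265727  12.        ]
```

View pics/p5.png

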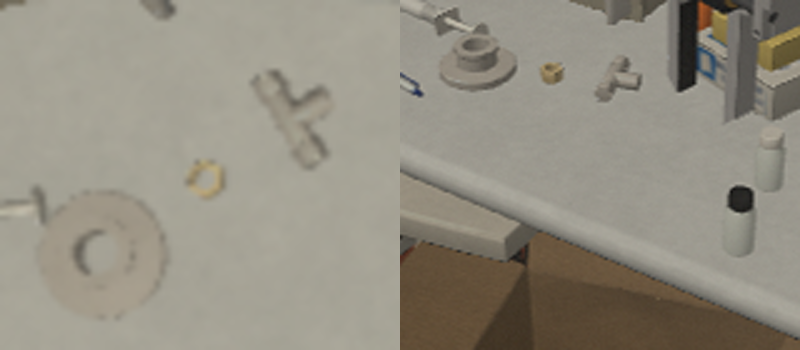

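The nut sits between the flange (105,253) and the tee (295,118) at (205,180). It measures (478.6, 388.2) against a target of (477.3, 389.5), so that is done. Now I line up on the vial.

Request:
jog_arm:
  series:
    - [0.01, -0.2, 0, 0, 0, 0, 0.5]
    - [0.01, -0.27, 0, 0, 0, 0, 0.5]
    - [0.01, -0.27, -0.1, 0, 0, 0, 0.5]
    - [0.01, -0.27, -0.25, 0, 0, 0, 0.5]
    - [0.01, -0.27, -0.25, 0, 0, 0, 0.5]
    - [0.01, -0.27, -0.25, 0, 0, 0, 0.5]

```text
clock: 16.12
eef_pos: [433.3, 117.5, 88.1]
eef_rot: [-3.141, -0.002, 3.06]
wrist_force: [-0.1, -0.8, 0.9]
finger_gap: 47.0
finger_force: 0.0
```

Request:
jog_arm:
  series:
    - [-0.005, -0.02, -0.15, 0, 0, 0, 0.5]
    - [-0.005, -0.02, -0.35, 0, 0, 0, 0.5]
    - [-0.005, -0.02, -0.5, 0, 0, 0, 0.5]
    - [-0.005, -0.02, -0.59, 0, 0, 0, 0.5]
    - [-0.005, -0.02, -0.59, 0, 0, 0, 0.5]
    - [-0.005, -0.02, -0.59, 0, 0, 0, 0.85]
    - [-0.005, -0.02, -0.59, 0, 0, 0, 0.85]
    - [-0.005, -0.02, -0.59, 0, 0, 0, 0.85]
  grip_force: 10

```text
clock: 16.78
eef_pos: [433.7, 114.9, 18.7]
eef_rot: [3.141, 0.002, 3.06]
wrist_force: [0.4, 0.1, 0.2]
finger_gap: 30.6
finger_force: 0.0
```

Request:
jog_arm:
  series:
    - [0, 0, 0, 0, 0, 0, 0.85]
    - [0, 0, 0, 0, 0, 0, 0.85]
    - [0, 0, 0, 0, 0, 0, 0.85]
    - [0, 0, 0, 0, 0, 0, 0.85]
    - [0, 0, 0, 0, 0, 0, 0.85]

```text
clock: 17.2
eef_pos: [433.6, 114.7, 18.3]
eef_rot: [3.141, 0.001, 3.06]
wrist_force: [-1.7, 0.5, 7.6]
finger_gap: 22.4
finger_force: 10.0
```

Request:
jog_arm:
  series:
    - [0, 0, 0.15, 0, 0, 0, 0.85]
    - [0, 0, 0.35, 0, 0, 0, 0.85]
    - [0, 0, 0.55, 0, 0, 0, 0.85]
    - [0, 0, 0.65, 0, 0, 0, 0.85]
    - [0.05, 0.15, 0.65, 0, 0, 0, 0.85]
    - [0.15, 0.35, 0.65, 0, 0, 0, 0.85]
    - [0.3, 0.55, 0.65, 0, 0, 0, 0.85]

```text
clock: 17.78
eef_pos: [469.0, 181.3, 96.3]
eef_rot: [3.141, 0.001, 3.059]
wrist_force: [0.4, -0.1, 0.2]
finger_gap: 22.6
finger_force: 10.0
```

Request:
jog_arm:
  series:
    - [0.15, 0.25, 0, 0, 0, 0, 0.85]
    - [0.32, 0.5, 0, 0, 0, 0, 0.85]
    - [0.43, 0.65, 0, 0, 0, 0, 0.85]
    - [0.445, 0.69, 0, 0, 0, 0, 0.85]
    - [0.445, 0.69, -0.15, 0, 0, 0, 0.85]
    - [0.445, 0.69, -0.3, 0, 0, 0, 0.85]
    - [0.445, 0.69, -0.3, 0, 0, 0, 0.85]
    - [0.445, 0.69, -0.3, 0, 0, 0, 0.85]

```text
clock: 18.45
eef_pos: [521.9, 262.9, 59.3]
eef_rot: [-3.141, -0.001, 3.06]
wrist_force: [0.2, -0.2, -0.4]
finger_gap: 22.2
finger_force: 10.0
```

Request:
jog_arm:
  series:
    - [0, 0, -0.1, 0, 0, 0, 0.85]
    - [0, 0, -0.2, 0, 0, 0, 0.85]
    - [0, 0, -0.3, 0, 0, 0, 0.85]
    - [0, 0, -0.335, 0, 0, 0, 0.85]
    - [0, 0, -0.335, 0, 0, 0, 0.85]
    - [0, 0, -0.335, 0, 0, 0, 0.85]

```text
clock: 18.95
eef_pos: [522.3, 263.3, 18.9]
eef_rot: [-3.141, -0.001, 3.06]
wrist_force: [0.4, 0.9, -0.5]
finger_gap: 22.2
finger_force: 10.0
```

Request:
jog_arm:
  series:
    - [0, 0, -0.006, 0, 0, 0, 0.85]
    - [0, 0, -0.006, 0, 0, 0, 0.85]
    - [0, 0, -0.006, 0, 0, 0, 0.6]
    - [0, 0, -0.006, 0, 0, 0, 0.6]
    - [0, 0, -0.006, 0, 0, 0, 0.6]
    - [0, 0, -0.006, 0, 0, 0, 0.6]
    - [0, 0, -0.006, 0, 0, 0, 0.6]
    - [0, 0, 0.15, 0, 0, 0, 0.6]

```text
clock: 19.62
eef_pos: [520.8, 262.7, 34.6]
eef_rot: [-3.139, -0.004, 3.06]
wrist_force: [-0.0, -0.4, -0.4]
finger_gap: 37.4
finger_force: 0.0
```

Request:
jog_arm:
  series:
    - [0, 0, 0.2, 0, 0, 0, 0.6]
    - [0, 0, 0.5, 0, 0, 0, 0.6]
    - [0, 0, 0.8, 0, 0, 0, 0.6]
    - [0, 0, 1, 0, 0, 0, 0.6]
    - [-0.2, 0, 1, 0, 0, 0, 0.6]
    - [-0.45, 0, 1, 0, 0, 0, 0.6]
    - [-0.7, 0, 1, 0, 0, 0, 0.6]
    - [-1, 0, 1, 0, 0, 0, 0.6]

```text
clock: 20.28
eef_pos: [401.5, 263.1, 157.2]
eef_rot: [3.141, 0.0, 3.059]
wrist_force: [-0.2, 0.8, 0.1]
finger_gap: 37.8
finger_force: 0.0
```

Request:
jog_arm:
  series:
    - [-0.2, 0, 0, 0, 0, 0, 0.6]
    - [-0.4, 0, 0, 0, 0, 0, 0.6]
    - [-0.5, 0, 0, 0, 0, 0, 0.6]
    - [-0.5, 0, 0, 0, 0, 0, 0.6]
    - [-0.5, 0, 0, 0, 0, 0, 0.6]
    - [-0.5, 0, 0, 0, 0, 0, 0.6]

```text
clock: 20.78
eef_pos: [343.4, 263.5, 157.4]
eef_rot: [3.141, 0.0, 3.06]
wrist_force: [0.8, 0.1, 0.0]
finger_gap: 37.4
finger_force: 0.0
```

Run:
```python
from cell import manip
from h import *
T=manip.camera("top");S=manip.camera("scene")
b=cv2.resize(S["frame"][140:300,190:350,::-1],(400,400),interpolation=2)
a=cv2.resize(T["frame"][140:250,190:300,::-1],(400,400),interpolation=2)
cv2.imwrite("pics/p6.png",np.hstack([a,b]))
m=mask(T["frame"],"black");n,l,st,ce=cv2.connectedComponentsWithStats(m)
for i in range(1,n):
    if 235<ce[i][0]<280 and 150<ce[i][1]<215 and st[i][4]>8: print(st[i],plane(T,ce[i],51),plane(T,ce[i],82))
for nm,box,z in(("yellow",(235,145,280,190),63),("brass",(200,190,245,230),12)):
    x0,y0,x1,y1=box;k=mask(T["frame"],nm)[y0:y1,x0:x1];c=max(cv2.findContours(k,0,1)[0],key=cv2.contourArea)
    w=np.array([plane(T,p+[x0,y0],z)[:2] for p in cv2.boxPoints(cv2.minAreaRect(c))]);print(nm,w.mean(0))
```

```text
[248 156  19  12 197] [619.51030004 259.63703348  51.        ] [612.62739206 259.51866478  82.        ]
[254 195   5   6  26] [521.58108228 263.4326423   51.        ] [517.37249381 263.21062045  82.        ]
yellow [612.49939419 257.89666157]
brass [478.90521616 388.09366264]
```

View pics/p6.png

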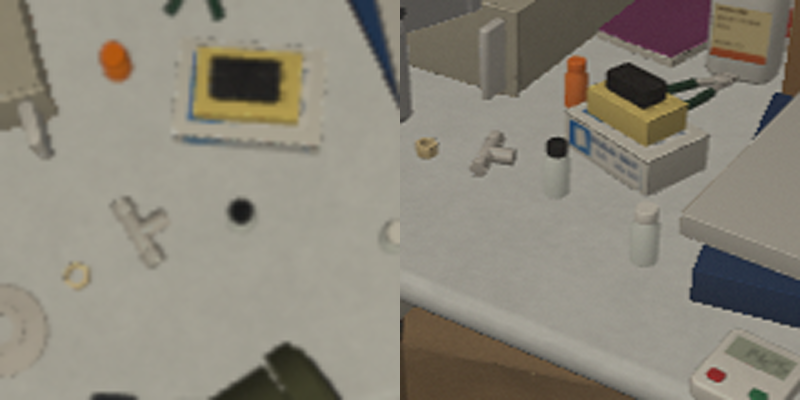

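The stack is straight at (245,85) in the top half, and the black-capped vial stands upright at (521.6, 263.4), about 92 mm before blue's centre. The nut is midway, nothing else has moved and the arm is clear, so I hand in.

```bash
python3 -c "
from cell import manip
print(manip.sign_off())"
```

```text
the job is handed in; nothing more can be done
None
```

I handed the job in at about 21 s on the robot's clock with all four pieces placed and measuring within tolerance on the last camera check; sign-off returned no verdict.

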